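# Reset the growth-chamber lamp interlock

## Robot

A 7-joint arm with a two-finger parallel gripper is mounted at the origin on the work surface. World frame = base frame: x ahead of the robot, y to its left, z up, the work surface at z = 0. Lengths are in m, angles in rad, forces in N, time in s.
With the tool pointing down it reaches from about 0.4 to 0.85 m from the base axis. Payload 10.4 kg.
Tool frame: the origin (TCP) lies midway between the tips of the shut fingers; the grasp point (between the pads) lies 19 mm behind it; z points along the fingers, y is the line along which they close (so a half turn about z gives the same grasp; the last joint's range is limited). The gripper opens to 87 mm and grips with 3 to 60 N. Pads are 19 mm wide; open, the fingers measure 117 mm over their backs; the gripper's body (75 mm by 190 mm) begins 51 mm behind the grasp point.
Start: joints at [-1.266, 0.332, -0.065, 1.46, 0.022, 1.35, -0.088], TCP at [0.201, 0.592, 0.223] pointing down, gripper open.
Joint ranges: [-2.6, 2.6], [-0.5, 2.12], [-1.47, 1.34], [0.16, 2.42], [-1.27, 4.41], [0.06, 2.06], [-2.6, 2.6]. Speed limits (rad/s): [2.22, 2.22, 2.79, 2.79, 3.14, 3.14, 3.14].

## Interface

Orientations are given as a unit quaternion [x, y, z, w].
In Python, from bench import r gives the robot as it stands.
- The arm moves only by the tool arm_command, never from a script. Its argument "moves" is one flat list of numbers, 4 for each row, row after row: the shift along the tool's x, y, z in cm, then the turn about the tool's z in degrees. A call has 1 to 12 rows; each row shifts and turns the commanded pose from where the row before left it, along the tool's axes as they then stand; what a row does not reach is not made up. A row lasts 1/12 s, in which the tool goes at most 41.7 mm and 7.16 degrees, less where a joint would pass 70% of its speed; a pose out of reach is approached as far as the arm can. A call with a gripper value outside its range is refused whole. "fingers" is the opening in per cent of the stroke, from 0 (shut) to 100 (fully open), set as the call begins (left out, the last holds). The fingers move at their own pace and stop on an object; "squeeze" is the grip in N (left out, the last holds). Time passes only in rows, so rows that do not move let the fingers close. It gives the time, the measured TCP pose, the force, the opening and the grip force at its end, in the units of the state.
- r.read_state(): the state, without advancing time (a new reading comes with each control period).
- r.camera(name): name is "scene" or "side" or "wrist"; returns the picture (480x640x3 uint8, red, green, blue); there is no depth.
- r.camera_info(name): a dict with "fx", "fy", "cx", "cy" (pixels), "k1" (the pictures are not rectified: a ray, as slopes to the right and down, at radius r is drawn at 1 + k1 r^2 times it, then the intrinsics apply), "origin" and "attitude" of the camera in the world. Camera axes: x right, y up, looking along -z (the intrinsics and any distortion apply to the point x, -y, -z); pixel columns grow to the right and rows downward; lengths in m; the calibration is good to about 2 mm. A picture is of the moment at which its call begins: read the wrist's pose just before it. camera_info takes no time and is no camera call; for the wrist camera it gives the pose at the moment of the call.
- r.close_job(): hands the job in; it is judged then, once.
The state is a dict: "time": time; "joint_positions": joint angles; "joint_vel": joint speeds; "joint_torque": joint torques, N m; "ee_pos": TCP position; "eef_rot": TCP orientation; "ft_force": force on the tool from outside, world axes, zero at the start; "torque": the same for the moment, N m; "width": finger opening in m; "grip_force": force on a finger pad.
Only numpy, scipy, OpenCV 4.12 (cv2) and the standard library are available. Lean on these libraries where they do the work, as an engineer would, in place of code of your own. Each camera call takes 0.05 s, during which the arm holds its last target. There are 200 camera calls.

## Task

The lamp control box has tripped: gently push its clear sliding guard fully back with the fingertips, press the two round reset buttons down together, one fingertip on each, and hold both fully down for three seconds before letting go; then gently push the guard fully shut again. Do not press the small square key between the buttons, squeeze or pinch the guard, or disturb the dial and the other things lying about.

Things in the scene. Friction and masses are not known exactly. Their poses are not given: they have to be found in the camera images.
- panel: Grey lamp control box fixed to the bench, 200 mm (x) by 260 mm (y) by 60 mm high; origin at the centre of its underside, x from its front edge (robot's side) to its back, y to its left, z up. Its flat top is 60 mm above the origin. Two aluminium guard rails, 150 mm long along x (from x = -67 to +83 mm), 8 mm wide and 34 mm high, stand on the top at y = +68 and -68 mm.
- reset_l_top (a point): Centre of the top face of the left round reset button (black cap 26 mm in diameter in an aluminium collar 42 mm in diameter and 12 mm high), 82 mm above the panel's underside, at panel x = -30 mm, y = +32 mm. The two caps are 64 mm apart, centre to centre along the panel's y. Moves down with the button.
- reset_r_top (a point): The same for the right reset button, at panel x = -30 mm, y = -32 mm.
- reset_l (a joint): Travel of the left reset button, m: 0 up, 0.006 fully down. A spring pushes it back: about 1.5 N starts it, 5 N holds it fully down.
- reset_r (a joint): The same for the right reset button.
- key (a joint): Travel of the small square black key (12 mm square) midway between the reset buttons, its top 12 mm above the panel's top (10 mm lower than the caps), m: 0 up, 0.004 down. Not to be pressed.
- guard (a joint): Position of the sliding guard, m: 0 fully shut (over the buttons), 0.07 fully back (buttons bare); it slides along the panel's x, away from the robot as it opens, with about 1.5 N of friction, and stays where it is left; it has hard stops at both ends, so do not ram it. It starts shut or up to 12 mm open.
- guard_lip (a point): Centre of the guard's upright aluminium lip, the part to push: a plate 6 mm thick (x), 128 mm wide (y), rising from 87 to 121 mm above the panel's underside; this point is 106 mm above it. At joint value 0 it lies at panel x = -55 mm, y = 0, and moves along panel +x by the joint value. Behind the lip (+x) runs the clear guard plate, 53 mm long, its top 91 mm and its underside 87 mm above the panel's underside. Nothing stands in front of the lip or on the plate.
- dial_edge (a point): Point near the rim of the dial (black knob, 34 mm in diameter, on the panel's left margin, axis at panel x = -20 mm, y = +101 mm). Leave it alone.
- vial_c (a point): Centre of a loose small jar, 26 mm in diameter and 55 mm tall, standing on the panel's right margin. Leave it alone.
- pot_c (a point): Centre of a loose terracotta plant pot, 72 mm in diameter and 60 mm tall with leaves to about 80 mm, beside the panel. Leave it alone.
- beaker_c (a point): Centre of a loose white beaker, 68 mm in diameter and 85 mm tall, beside the panel. Leave it alone.
- bottle_c (a point): Centre of a loose grey bottle, 60 mm in diameter and 150 mm tall, on the bench. Leave it alone.
- scoop_grip (a point): Handle of a loose metal spoon lying on the bench. Leave it alone.
- tape_center (a point): Centre of a loose paper tape roll, 60 mm in diameter and 20 mm high, on the bench beside the panel. Leave it alone.

How it is judged:
By the outcome, as a careful person would: the job done as asked, in the order asked, and still so for the second after the job is handed in, with the robot touching nothing.
It also fails if it takes over 58 s, if anything falls off the work surface, if the arm or the gripper's body presses on something with over 40 N, if the wrist force passes 120 N, or if a joint passes its speed limit or range.

## Working session

There is one attempt and no reset: what is moved stays moved. The work goes in short steps, Python scripts to look and compute and a tool call to move; the robot and the scene stay as the last step left them, time stands still between calls to the robot, and variables do not carry over. Pictures are saved under pics/ and viewed, at most 10 in all, crops included, and the job is handed in when it is done.

Besides the shell and the picture viewer there is one more tool, called as a command line: name --argument value ..., lists and objects as JSON in quotes. arm_command: Moves the arm, as the interface text tells. Its arguments: {"type":"object","properties":{"moves":{"type":"array"},"fingers":{"type":"number"},"squeeze":{"type":"number"}},"required":["moves"]}

```bash
mkdir -p pics; ls; python3 - <<'E'
from bench import r
import cv2,json
s=r.read_state(); print(s)
for n in("scene","side"):
    print(n,r.camera_info(n)); cv2.imwrite(f"pics/{n}0.png",r.camera(n)[:,:,::-1])
print(r.camera_info("wrist"))
E
```

```text
pics
{'time': 0.0, 'joint_positions': array([-1.26561311,  0.3328789 , -0.06469709,  1.46093213,  0.02157754,
        1.34986839, -0.08850531]), 'joint_vel': array([-6.73640907e-04,  1.37466434e-03, -1.26025600e-03,  8.91558501e-04,
       -1.99375402e-03,  3.08729612e-05, -5.17911589e-04]), 'joint_torque': array([-4.59731673e-04, -6.23254323e+01,  2.44989427e-02, -3.89901888e+01,
       -6.13640249e-02,  3.96052958e-02,  1.56939200e-04]), 'ee_pos': array([0.20109421, 0.5913702 , 0.22175391]), 'eef_rot': array([ 1.63155009e-01,  9.86600202e-01, -6.89992475e-04, -9.28123305e-05]), 'ft_force': array([0.56202674, 0.31957937, 0.52084186]), 'torque': array([ 0.01171618, -0.03829474,  0.00228945]), 'grip_force': 0.0, 'width': 0.08675874795649163}
scene {'fx': 433.77281362651047, 'fy': 433.77281362651047, 'cx': 325.5132484984004, 'cy': 236.7589556391725, 'k1': 0.01239317898823133, 'origin': array([1.36252635, 0.21609544, 0.65061716]), 'attitude': array([0.28045279, 0.38428473, 0.70401878, 0.52728459])}
side {'fx': 513.1539769535297, 'fy': 513.1539769535297, 'cx': 323.4188758071665, 'cy': 248.9108771645056, 'k1': 0.02644504294021691, 'origin': array([ 0.06167881, -0.79415403,  0.95954195]), 'attitude': array([ 0.38811421, -0.11552295, -0.27383942,  0.8723725 ])}
{'fx': 339.03913610274736, 'fy': 339.03913610274736, 'cx': 320.8495216688125, 'cy': 241.72143607606753, 'k1': 0.013099007587920871, 'origin': array([0.12645359, 0.61819666, 0.38422624]), 'attitude': array([-0.11854438, -0.08386443,  0.57640824,  0.80415641])}
```

View pics/scene0.png

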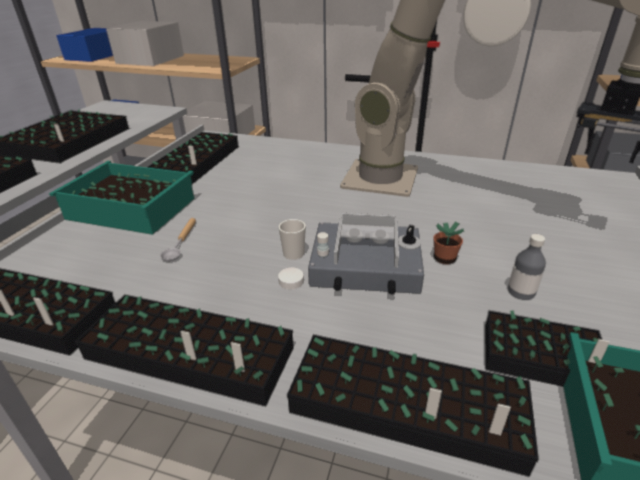

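View pics/side0.png

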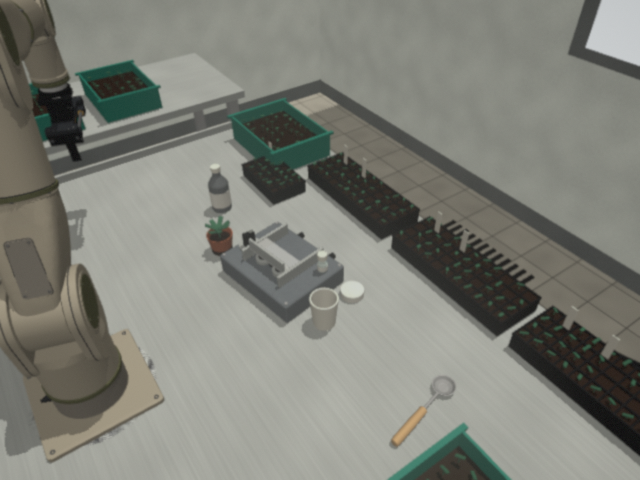

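The scene view shows the box at about (367,255), and the side view at (283,266), top corners about (222,264), (287,307), (343,267). The beaker is to its right and the pot to its left. Next: cast these corners onto z=0.06.

```bash
cat > h.py <<'E'
from bench import r
import cv2, numpy as np
from scipy.spatial.transform import Rotation as R
def ray(ci,uv):
    K=np.array([[ci['fx'],0,ci['cx']],[0,ci['fy'],ci['cy']],[0,0,1]])
    p=cv2.undistortPoints(np.array([[uv]],float),K,np.array([ci['k1'],0,0,0.]))[0,0]
    return np.array(ci['origin']),R.from_quat(ci['attitude']).apply([p[0],-p[1],-1])
def onz(ci,uv,z):
    o,d=ray(ci,uv); return o+d*(z-o[2])/d[2]
def proj(ci,P):
    q=R.from_quat(ci['attitude']).inv().apply(np.atleast_2d(P)-ci['origin'])
    x=q[:,0]/-q[:,2]; y=-q[:,1]/-q[:,2]; f=1+ci['k1']*(x*x+y*y)
    return np.c_[ci['fx']*x*f+ci['cx'],ci['fy']*y*f+ci['cy']]
E
python3 - <<'E'
from h import *
ci=r.camera_info("side")
for uv in [(222,264),(287,307),(343,267),(285,226)]: print("side",uv,onz(ci,uv,.06).round(4))
ci=r.camera_info("scene")
for uv in [(311,264),(422,267)]: print("scene",uv,onz(ci,uv,.06).round(4))
s=r.read_state();T=R.from_quat(s['eef_rot']);print(T.as_matrix().round(3))
w=r.camera_info("wrist");print(T.inv().apply(w['origin']-s['ee_pos']),(T.inv()*R.from_quat(w['attitude'])).as_matrix().round(3))
for n,b in (("side",(200,190,380,340)),("scene",(270,190,480,310))):
    im=cv2.imread(f"pics/{n}0.png")[b[1]:b[3],b[0]:b[2]]
    cv2.imwrite(f"pics/{n}c.png",cv2.resize(im,None,fx=3.8,fy=3.8,interpolation=cv2.INTER_CUBIC))
E
```

```text
side (222, 264) [0.374 0.129 0.06 ]
side (287, 307) [ 0.4332 -0.0888  0.06  ]
side (343, 267) [ 0.6178 -0.0564  0.06  ]
side (285, 226) [0.583  0.1656 0.06  ]
scene (311, 264) [ 0.6163 -0.048   0.06  ]
scene (422, 267) [0.559  0.1947 0.06  ]
[[-0.947  0.322 -0.   ]
 [ 0.322  0.947 -0.001]
 [-0.    -0.001 -1.   ]]
[ 0.07932635  0.00112787 -0.16236642] [[ 0.001  0.958  0.287]
 [ 1.    -0.001  0.   ]
 [ 0.001  0.287 -0.958]]
```

View pics/sidec.png

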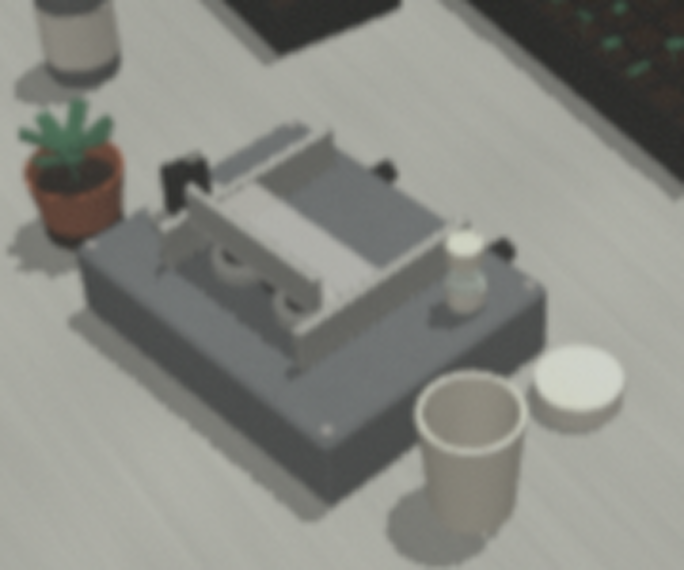

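The crop shows the front corners of the box at about (222,256) and (287,307) full-frame, with the lip and buttons between the rails. Box yaw is about 12°, centre near (0.50, 0.035). I'll move above it for a wrist look.

arm_command --moves '[0, 0, -3.9, 0, 0, 0, -3.9, 0, -2.4, -2.6, 0, 0, -2.4, -2.6, 0, 0, -2.4, -2.6, 0, 0, -2.4, -2.6, 0, 0, -2.4, -2.6, 0, 0, -2.4, -2.6, 0, 0, -2.4, -2.6, 0, 0, -2.4, -2.6, 0, 0, -2.4, -2.6, 0, 0, -2.4, -2.6, 0, 0]' --fingers 56

```text
time: 1.1
ee_pos: [0.345, 0.2665, 0.3003]
eef_rot: [0.163, 0.987, 0.0, -0.0]
ft_force: [0.7, 0.1, 0.2]
width: 0.0487
grip_force: 0.0
```

arm_command --moves '[-2.4, -2.6, 0, 0, -2.4, -2.6, 0, 0, -2.4, -2.6, 0, 0, -2.4, -2.6, 0, 0, -2.4, -2.6, 0, 0, -2.4, -2.6, 0, 0, 0, 0, 0, -6, 0, 0, 0, -6, 0, 0, 0, -6, 0, 0, 0, -6, 0, 0, 0, -6, 0, 0, 0, 0]'

```text
time: 2.1
ee_pos: [0.4307, 0.0741, 0.3003]
eef_rot: [-0.1, 0.995, 0.0, -0.0]
ft_force: [0.6, 0.2, -0.1]
width: 0.0486
grip_force: 0.0
```

```bash
python3 - <<'E'
from h import *
import pickle
s=r.read_state();ci=r.camera_info("wrist");im=r.camera("wrist")[:,:,::-1]
print(s['time'],s['ee_pos'],R.from_quat(s['eef_rot']).as_matrix().round(3),s['width'],s['ft_force'])
cv2.imwrite("pics/w1.png",im);pickle.dump((s,ci),open("w1.pkl","wb"))
E
```

```text
2.1 [0.43065296 0.07414877 0.30030849] [[-0.98  -0.199 -0.   ]
 [-0.199  0.98  -0.   ]
 [ 0.     0.    -1.   ]] 0.04864873278577163 [ 0.61406325  0.21106079 -0.1057839 ]
```

View pics/w1.png

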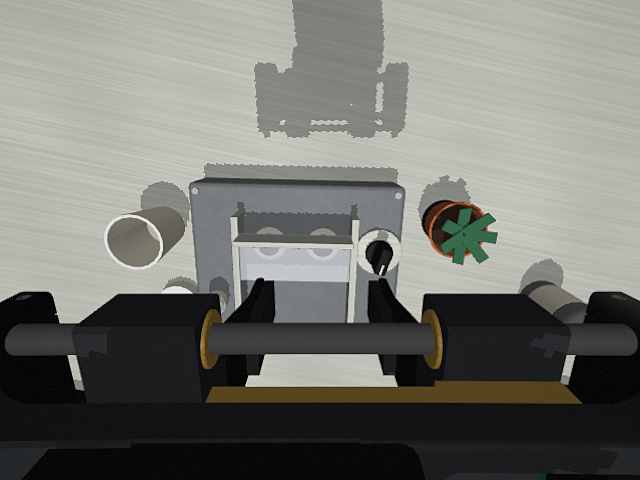

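The wrist view shows the front top edge at (190,183)–(404,187). The screws are at (195,191) and (398,196), the lip at row ~240 from x=236 to 353, and the rail front ends at about (238,215) and (355,215). A zoomed crop will give exact pixels.

```bash
python3 - <<'E'
from h import *
im=cv2.imread("pics/w1.png")[175:315,185:410]
cv2.imwrite("pics/w1c.png",cv2.resize(im,None,fx=3.5,fy=3.5,interpolation=cv2.INTER_CUBIC))
E
```

```text
(no output)
```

View pics/w1c.png

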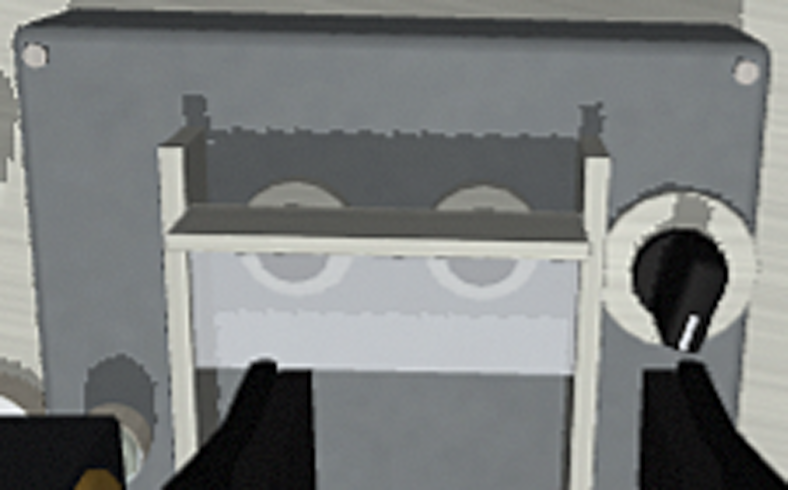

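The crop gives the rail front-top ends at full-frame (234.1,217.0) and (355.6,219.6). The lip top front edge runs (234.1,241.6)–(352.4,243.6), and the back plate edge is at row ~281.

```bash
python3 - <<'E'
from h import *
import pickle
s,ci=pickle.load(open("w1.pkl","rb"))
f=lambda u,v:(u/3.5+185,v/3.5+175)
a=onz(ci,f(172,147),.094);b=onz(ci,f(597,156),.094)
e=b-a; yaw=np.arctan2(-e[0],e[1]); print(a,b,np.linalg.norm(e),np.degrees(yaw))
l=[onz(ci,f(172,233),.121),onz(ci,f(586,240),.121)]
e=l[1]-l[0];print("lip",l,np.linalg.norm(e),np.degrees(np.arctan2(-e[0],e[1])))
sc=[onz(ci,f(34,55),.06),onz(ci,f(746,71),.06)];e=sc[1]-sc[0]
ysc=np.arctan2(-e[0],e[1]);print("screw",sc,np.degrees(ysc))
y=ysc
c,n=np.cos(y),np.sin(y);X=np.array([c,n,0]);Y=np.array([-n,c,0])
o=(a+b)/2+.067*X; o[2]=0
print("origin",o,"yaw",np.degrees(y))
for q in l+sc: print((q-o)@X,(q-o)@Y)
for q in [(298,247),(484,248)]:
    p=onz(ci,f(*q),.072);print("collar",(p-o)@X,(p-o)@Y)
d=onz(ci,f(680,270),.06);print("dialbase",(d-o)@X,(d-o)@Y)
T=R.from_quat(s['eef_rot']).as_matrix()
for px in(-.092,-.03): 
    t=o+px*X; print(px,"tool shift cm",(T.T@(t-s['ee_pos'])*100).round(2))
E
```

```text
[ 0.45269203 -0.01853439  0.094     ] [0.42855694 0.11422376 0.094     ] 0.13493417022410442 10.30369631489461
lip [array([ 0.47165823, -0.00943914,  0.121     ]), array([0.44892676, 0.1129011 , 0.121     ])] 0.124434130398645 10.525829829520612
screw [array([ 0.43957569, -0.07544601,  0.06      ]), array([0.39656856, 0.16210177, 0.06      ])] 10.262025572221216
origin [0.50655271 0.05978074 0.        ] yaw 10.262025572221216
-0.046667805354516326 -0.06189613399066397
-0.04724072953235604 0.06253667746175574
-0.08999626742643226 -0.12113160972005393
-0.08999626742643226 0.12027792386455777
collar -0.02766553689142459 -0.03153586802854003
collar -0.0287318872933881 0.032588080204401695
dialbase -0.018313260969339804 0.10298142666712184
-0.092 tool shift cm [ 2.03 -2.72 30.03]
-0.03 tool shift cm [-4.16 -2.86 30.03]
```

The fit is consistent: origin (0.5066, 0.0598), yaw 10.3°, guard about 11 mm open. I'll line up in front of the lip.

arm_command --moves '[0.8, -2.75, 0, 0, 0, 0, 0, 1.2, 0, 0, 3.2, 0, 0, 0, 3.2, 0, 0, 0, 3.2, 0, 0, 0, 3.2, 0, 0, 0, 3.2, 0, 0, 0, 2.5, 0, 0, 0, 1.5, 0, 0, 0, 0, 0, 0, 0, 0, 0]'

```text
time: 3.07
ee_pos: [0.428, 0.0454, 0.1005]
eef_rot: [-0.086, 0.996, -0.0, -0.001]
ft_force: [-0.2, 0.1, 0.9]
width: 0.0488
grip_force: 0.0
```

```bash
cat >> h.py <<'E'
O=np.array([.50655,.05978,0]);YAW=np.radians(10.3)
def rep():
    s=r.read_state();M=R.from_euler('z',YAW).as_matrix();t=R.from_quat(s['eef_rot']).as_matrix()
    print("t",round(s['time'],2),"panel mm",(M.T@(s['ee_pos']-O)*1000).round(2),"yaw",np.degrees(np.arctan2(-t[1,0],-t[0,0])).round(2),"F",(M.T@s['ft_force']).round(2),"w",round(s['width'],4))
E
python3 - <<'E'
from h import *
rep()
s=r.read_state();ci=r.camera_info("wrist");im=r.camera("wrist")[:,:,::-1]
cv2.imwrite("pics/w2.png",im)
E
```

```text
t 3.07 panel mm [-7.9830e+01 -8.0000e-02  1.0048e+02] yaw 9.85 F [-0.16  0.09  0.88] w 0.0488
```

View pics/w2.png

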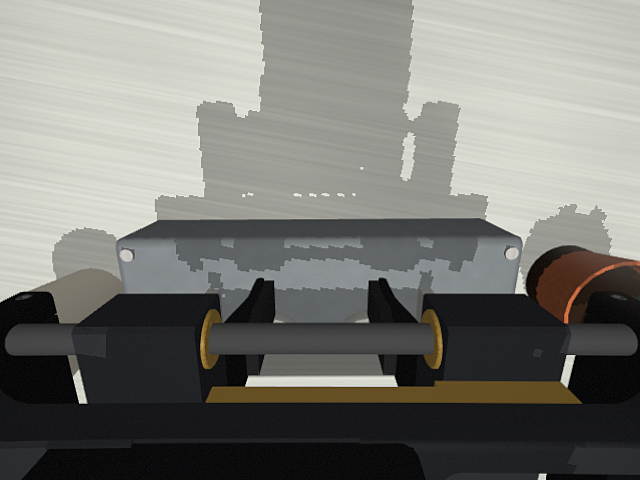

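The fingers are centred in front of the lip, with the button collars visible between them. I'll push gently in small steps.

arm_command --moves '[-0.6, 0, 0, -0.5, -0.6, 0, 0, 0, -0.4, 0, 0, 0, -0.3, 0, 0, 0, -0.3, 0, 0, 0, -0.3, 0, 0, 0, -0.3, 0, 0, 0, -0.3, 0, 0, 0, -0.3, 0, 0, 0, -0.3, 0, 0, 0, -0.3, 0, 0, 0, -0.3, 0, 0, 0]'

```text
time: 4.12
ee_pos: [0.4709, 0.0535, 0.1005]
eef_rot: [-0.092, 0.996, -0.0, -0.0]
ft_force: [-2.7, -0.7, 1.1]
width: 0.0487
grip_force: 0.9
```

```bash
python3 -c "from h import *;rep()"
```

```text
t 4.12 panel mm [-36.25   0.19 100.47] yaw 10.51 F [-2.78 -0.19  1.08] w 0.0487
```

arm_command --moves '[-0.3, 0, 0, 0, -0.3, 0, 0, 0, -0.3, 0, 0, 0, -0.3, 0, 0, 0, -0.3, 0, 0, 0, -0.3, 0, 0, 0, -0.3, 0, 0, 0, -0.3, 0, 0, 0, -0.3, 0, 0, 0, -0.3, 0, 0, 0, -0.3, 0, 0, 0, -0.1, 0, 0, 0]'

```text
time: 5.12
ee_pos: [0.5045, 0.0599, 0.1005]
eef_rot: [-0.092, 0.996, 0.0, 0.0]
ft_force: [-1.7, -1.2, -0.1]
width: 0.0488
grip_force: 0.8
```

```bash
python3 -c "from h import *;rep()"
```

```text
t 5.12 panel mm [ -2.03   0.48 100.5 ] yaw 10.52 F [-1.85 -0.93 -0.08] w 0.0488
```

arm_command --moves '[-0.1, 0, 0, 0, -0.1, 0, 0, 0, 0, 0, 0, 0]'

```text
time: 5.37
ee_pos: [0.5062, 0.0603, 0.1006]
eef_rot: [-0.092, 0.996, 0.0, 0.0]
ft_force: [-0.6, -0.8, -0.1]
width: 0.0482
grip_force: 0.2
```

```bash
python3 -c "from h import *;rep()"
```

```text
t 5.37 panel mm [ -0.25   0.57 100.55] yaw 10.53 F [-0.76 -0.68 -0.1 ] w 0.0482
```

Not at the stop yet; I'll continue in 1 mm, then 0.5 mm steps.

arm_command --moves '[-0.1, 0, 0, 0, -0.1, 0, 0, 0, 0, 0, 0, 0]'

```text
time: 5.62
ee_pos: [0.5068, 0.0604, 0.1004]
eef_rot: [-0.092, 0.996, 0.0, -0.001]
ft_force: [-8.7, -1.0, 6.4]
width: 0.0485
grip_force: 4.2
```

arm_command --moves '[-0.1, 0, 0, 0, 0, 0, 0, 0]'

```text
time: 5.78
ee_pos: [0.507, 0.0603, 0.1003]
eef_rot: [-0.091, 0.996, 0.0, -0.002]
ft_force: [-13.5, -2.4, 9.3]
width: 0.0488
grip_force: 6.6
```

arm_command --moves '[-0.05, 0, 0, 0, 0, 0, 0, 0]'

```text
time: 5.95
ee_pos: [0.507, 0.0603, 0.1003]
eef_rot: [-0.091, 0.996, 0.0, -0.003]
ft_force: [-15.6, -2.5, 11.8]
width: 0.0489
grip_force: 7.8
```

```bash
python3 -c "from h import *;rep()"
```

```text
t 5.95 panel mm [  0.53   0.46 100.28] yaw 10.47 F [-15.75   0.35  11.76] w 0.0489
```

The guard is at its hard stop (force rises, position stays). I'll back off and check with a picture.

arm_command --moves '[0.2, 0, 0, 0, 0.3, 0, 0, 0, 0.8, 0, 0, 0, 1, 0, 0, 0, 1, 0, 0, 0, 0, 0, 0, 0, 0, 0, 0, 0]'

```text
time: 6.53
ee_pos: [0.477, 0.0551, 0.1008]
eef_rot: [-0.092, 0.996, 0.0, 0.001]
ft_force: [-0.1, 0.2, -0.1]
width: 0.0488
grip_force: 0.0
```

```bash
python3 - <<'E'
from h import *
rep()
ims=[r.camera(n)[:,:,::-1] for n in("wrist","scene")]
a=ims[0][200:420,120:520]; b=cv2.resize(ims[1][190:300,290:490],None,fx=2,fy=2,interpolation=cv2.INTER_CUBIC)
cv2.imwrite("pics/w3.png",cv2.resize(np.vstack([a,b]),None,fx=1.36,fy=1.36))
E
```

```text
t 6.53 panel mm [-29.87   0.62 100.82] yaw 10.54 F [-0.09  0.18 -0.06] w 0.0488
```

View pics/w3.png

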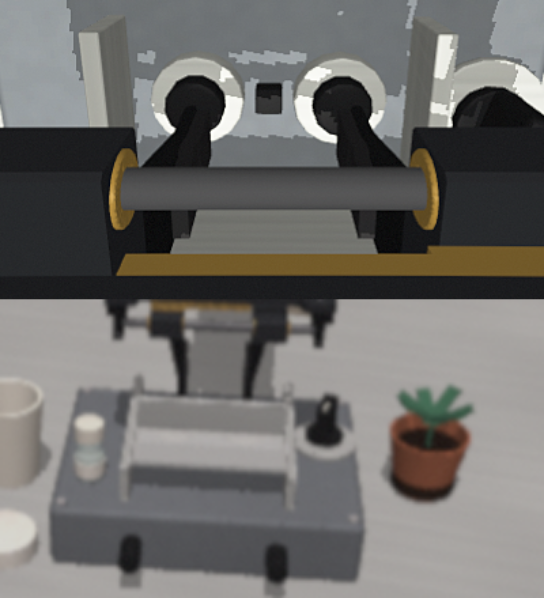

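The guard is fully back and the caps are bare. Crop positions are collars (197,100) and (341,102), key (268,97), with a fingertip above each cap. A quick check of the alignment:

```bash
python3 - <<'E'
from h import *
ci=r.camera_info("wrist");s=r.read_state();T=R.from_quat(s['eef_rot'])
for (u,v),z in(((197,100),.072),((341,102),.072),((268,97),.072)):
    p=onz(ci,(120+u/1.36,200+v/1.36),z); print((T.inv().apply(p-s['ee_pos'])*1000).round(1))
E
```

```text
[  1.3 -32.8  28.8]
[ 0.4 31.3 28.8]
[ 2.8 -1.2 28.8]
```

arm_command --moves '[0.1, -0.07, 0, 0, 0, 0, 0.7, 0, 0, 0, 0.6, 0, 0, 0, 0.4, 0, 0, 0, 0.2, 0, 0, 0, 0.2, 0, 0, 0, 0.2, 0, 0, 0, 0, 0]'

```text
time: 7.3
ee_pos: [0.4759, 0.0538, 0.0774]
eef_rot: [-0.092, 0.996, 0.0, -0.001]
ft_force: [-4.6, -0.7, 7.8]
width: 0.049
grip_force: 4.2
```

```bash
python3 -c "from h import *;rep()"
```

```text
t 7.3 panel mm [-31.26  -0.42  77.41] yaw 10.51 F [-4.65  0.09  7.76] w 0.049
```

arm_command --moves '[0, 0, 0.1, 0, 0, 0, 0.1, 0, 0, 0, 0, 0]'

```text
time: 7.55
ee_pos: [0.4759, 0.0538, 0.0763]
eef_rot: [-0.092, 0.996, 0.0, -0.001]
ft_force: [-8.1, -1.6, 16.6]
width: 0.0489
grip_force: 8.8
```

```bash
python3 -c "from h import *;rep()"
```

```text
t 7.55 panel mm [-31.2   -0.44  76.33] yaw 10.51 F [-8.24 -0.09 16.61] w 0.0489
```

arm_command --moves '[0, 0, 0.1, 0, 0, 0, 0, 0]'

```text
time: 7.72
ee_pos: [0.476, 0.0538, 0.0762]
eef_rot: [-0.091, 0.996, 0.001, -0.001]
ft_force: [-14.3, -2.8, 31.6]
width: 0.0485
grip_force: 15.4
```

```bash
python3 -c "from h import *;rep()"
```

```text
t 7.72 panel mm [-31.11  -0.41  76.16] yaw 10.5 F [-14.59  -0.18  31.56] w 0.0485
```

Both buttons are on the stop at 76.2 mm. I'll hold for over 3 s.

arm_command --moves '[0, 0, 0, 0, 0, 0, 0, 0, 0, 0, 0, 0, 0, 0, 0, 0, 0, 0, 0, 0, 0, 0, 0, 0, 0, 0, 0, 0, 0, 0, 0, 0, 0, 0, 0, 0, 0, 0, 0, 0, 0, 0, 0, 0, 0, 0, 0, 0]'

```text
time: 8.72
ee_pos: [0.476, 0.0538, 0.0762]
eef_rot: [-0.091, 0.996, 0.001, -0.001]
ft_force: [-13.8, -3.5, 30.9]
width: 0.0487
grip_force: 15.6
```

```bash
python3 -c "
from h import *
rep();M=R.from_euler('z',YAW).as_matrix();print(M.T@r.read_state()['torque'])"
```

```text
t 8.72 panel mm [-31.11  -0.41  76.15] yaw 10.5 F [-14.19  -0.93  30.9 ] w 0.0487
[0.0650962  3.20460499 0.01646711]
```

arm_command --moves '[0, 0, 0, 0, 0, 0, 0, 0, 0, 0, 0, 0, 0, 0, 0, 0, 0, 0, 0, 0, 0, 0, 0, 0, 0, 0, 0, 0, 0, 0, 0, 0, 0, 0, 0, 0, 0, 0, 0, 0, 0, 0, 0, 0, 0, 0, 0, 0]'

```text
time: 9.72
ee_pos: [0.476, 0.0538, 0.0762]
eef_rot: [-0.091, 0.996, 0.001, -0.001]
ft_force: [-12.6, -3.5, 31.0]
width: 0.0489
grip_force: 15.6
```

arm_command --moves '[0, 0, 0, 0, 0, 0, 0, 0, 0, 0, 0, 0, 0, 0, 0, 0, 0, 0, 0, 0, 0, 0, 0, 0, 0, 0, 0, 0, 0, 0, 0, 0, 0, 0, 0, 0, 0, 0, 0, 0, 0, 0, 0, 0, 0, 0, 0, 0]'

```text
time: 10.72
ee_pos: [0.476, 0.0539, 0.0762]
eef_rot: [-0.092, 0.996, 0.001, -0.001]
ft_force: [-13.8, -1.7, 30.7]
width: 0.0486
grip_force: 15.6
```

```bash
python3 -c "
from h import *
rep();M=R.from_euler('z',YAW).as_matrix();print(M.T@r.read_state()['torque'])"
```

```text
t 10.72 panel mm [-31.09  -0.36  76.17] yaw 10.51 F [-13.94   0.76  30.74] w 0.0486
[0.07592473 3.23338552 0.04332549]
```

The load is balanced (moment about x near zero) and held over 3 s. I'll hold a little longer, release upward, cross over the lip and come down behind it.

arm_command --moves '[0, 0, 0, 0, 0, 0, 0, 0, 0, 0, 0, 0, 0, 0, 0, 0, 0, 0, 0, 0, 0, 0, 0, 0, 0, 0, -0.3, 0, 0, 0, -0.4, 0, 0, 0, -1, 0, 0, 0, -2.5, 0, 0, 0, -2.8, 0, 0, 0, 0, 0]'

```text
time: 11.72
ee_pos: [0.4787, 0.0541, 0.1493]
eef_rot: [-0.091, 0.996, 0.001, 0.003]
ft_force: [1.3, 0.7, 0.8]
width: 0.0482
grip_force: 0.0
```

```bash
python3 -c "from h import *;rep()"
```

```text
t 11.72 panel mm [-28.38  -0.62 149.27] yaw 10.48 F [1.42 0.45 0.85] w 0.0482
```

arm_command --moves '[-2.5, 0, 0, 0, -2.5, 0, 0, 0, -2.1, 0, 0, 0, 0, 0, 0, 0, 0, 0, 1.5, 0, 0, 0, 1.5, 0, 0, 0, 1, 0, 0, 0, 0.5, 0, 0, 0, 0.2, 0, 0, 0, 0, 0]'

```text
time: 12.55
ee_pos: [0.5458, 0.0668, 0.0975]
eef_rot: [-0.092, 0.996, 0.0, -0.0]
ft_force: [-0.3, 0.9, 0.7]
width: 0.0489
grip_force: 0.0
```

```bash
python3 - <<'E'
from h import *
rep()
ims=[r.camera(n)[:,:,::-1] for n in("wrist","side")]
a=ims[0][180:400,120:520]; b=cv2.resize(ims[1][200:310,200:400],None,fx=2,fy=2,interpolation=cv2.INTER_CUBIC)
cv2.imwrite("pics/w4.png",cv2.resize(np.vstack([a,b]),None,fx=1.36,fy=1.36))
E
```

```text
t 12.55 panel mm [39.91 -0.16 97.55] yaw 10.51 F [-0.16  0.94  0.7 ] w 0.0489
```

View pics/w4.png

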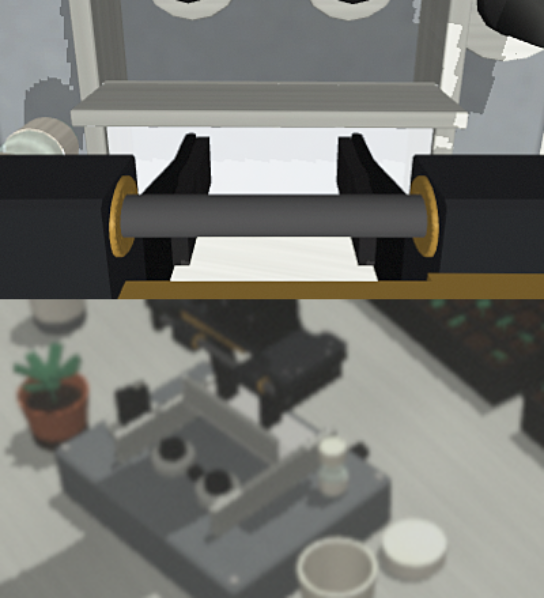

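The fingers are behind the lip (crop row ~115) and 6 mm above the plate, with nothing disturbed. I'll push the guard shut gently.

arm_command --moves '[0.3, 0, -0.2, 0, 0.3, 0, 0, 0, 0.3, 0, 0, 0, 0.3, 0, 0, 0, 0.3, 0, 0, 0, 0.3, 0, 0, 0, 0.3, 0, 0, 0, 0.3, 0, 0, 0, 0.3, 0, 0, 0, 0.3, 0, 0, 0, 0.3, 0, 0, 0, 0.3, 0, 0, 0]'

```text
time: 13.65
ee_pos: [0.5103, 0.0603, 0.0995]
eef_rot: [-0.092, 0.996, 0.0, 0.0]
ft_force: [2.1, 0.7, 0.3]
width: 0.0487
grip_force: 0.9
```

```bash
python3 -c "from h import *;rep()"
```

```text
t 13.65 panel mm [ 3.78 -0.2  99.54] yaw 10.52 F [2.23 0.27 0.31] w 0.0487
```

arm_command --moves '[0.3, 0, 0, 0, 0.3, 0, 0, 0, 0.3, 0, 0, 0, 0.3, 0, 0, 0, 0.3, 0, 0, 0, 0.3, 0, 0, 0, 0.3, 0, 0, 0, 0.3, 0, 0, 0, 0.3, 0, 0, 0, 0.3, 0, 0, 0, 0.3, 0, 0, 0, 0.3, 0, 0, 0]'

```text
time: 14.65
ee_pos: [0.4749, 0.0536, 0.0995]
eef_rot: [-0.092, 0.996, 0.0, -0.0]
ft_force: [1.6, 0.9, -0.4]
width: 0.049
grip_force: 0.9
```

```bash
python3 -c "from h import *;rep()"
```

```text
t 14.65 panel mm [-32.28  -0.37  99.5 ] yaw 10.52 F [ 1.76  0.6  -0.45] w 0.049
```

arm_command --moves '[0.2, 0, 0, 0, 0.2, 0, 0, 0, 0.1, 0, 0, 0, 0.1, 0, 0, 0, 0.1, 0, 0, 0, 0, 0, 0, 0]'

```text
time: 15.15
ee_pos: [0.4681, 0.0523, 0.0995]
eef_rot: [-0.092, 0.996, -0.0, -0.0]
ft_force: [-0.3, 0.6, 0.6]
width: 0.0487
grip_force: 0.2
```

arm_command --moves '[0.1, 0, 0, 0, 0.1, 0, 0, 0, 0, 0, 0, 0]'

```text
time: 15.4
ee_pos: [0.4662, 0.0519, 0.0995]
eef_rot: [-0.092, 0.996, -0.0, -0.0]
ft_force: [0.3, -0.7, -0.5]
width: 0.0489
grip_force: 0.4
```

```bash
python3 -c "from h import *;rep()"
```

```text
t 15.4 panel mm [-41.15  -0.53  99.48] yaw 10.51 F [ 0.14 -0.73 -0.47] w 0.0489
```

arm_command --moves '[0.1, 0, 0, 0, 0.1, 0, 0, 0, 0, 0, 0, 0]'

```text
time: 15.65
ee_pos: [0.4659, 0.0518, 0.0998]
eef_rot: [-0.092, 0.996, 0.0, 0.002]
ft_force: [9.5, 2.3, -8.0]
width: 0.0489
grip_force: 4.8
```

arm_command --moves '[0.1, 0, 0, 0, 0, 0, 0, 0]'

```text
time: 15.82
ee_pos: [0.4657, 0.0518, 0.1]
eef_rot: [-0.091, 0.996, 0.0, 0.003]
ft_force: [13.7, 3.2, -11.2]
width: 0.0493
grip_force: 7.0
```

```bash
python3 -c "from h import *;rep()"
```

```text
t 15.82 panel mm [-41.58  -0.56  99.98] yaw 10.5 F [ 14.03   0.69 -11.25] w 0.0493
```

The shut stop is reached. I'll back off the lip, then retreat up and check.

arm_command --moves '[-0.2, 0, 0, 0, -0.3, 0, 0, 0, -0.5, 0, 0, 0, 0, 0, 0, 0, 0, 0, -1, 0, 0, 0, -3, 0, 0, 0, -3.5, 0, 0, 0, -3.5, 0, 0, 0, -3.5, 0, 0, 0, -3.5, 0, 0, 0, 0, 0, 0, 0, 0, 0]'

```text
time: 16.82
ee_pos: [0.4739, 0.0532, 0.2818]
eef_rot: [-0.092, 0.996, 0.001, 0.002]
ft_force: [-0.4, 0.1, 0.5]
width: 0.0488
grip_force: 0.0
```

```bash
python3 - <<'E'
from h import *
rep();print(r.camera_info("wrist"))
ims=[r.camera(n)[:,:,::-1] for n in("wrist","side")]
a=ims[0][160:380,120:520]; b=cv2.resize(ims[1][200:310,200:400],None,fx=2,fy=2,interpolation=cv2.INTER_CUBIC)
cv2.imwrite("pics/w5.png",cv2.resize(np.vstack([a,b]),None,fx=1.36,fy=1.36))
E
```

```text
t 16.82 panel mm [-33.31  -0.61 281.84] yaw 10.5 F [-0.33  0.15  0.48] w 0.0488
{'fx': 339.03913610274736, 'fy': 339.03913610274736, 'cx': 320.8495216688125, 'cy': 241.72143607606753, 'k1': 0.013099007587920871, 'origin': array([0.39575083, 0.03968017, 0.44395053]), 'attitude': array([-0.09362493, -0.11311854,  0.7606345 ,  0.6323557 ])}
```

View pics/w5.png

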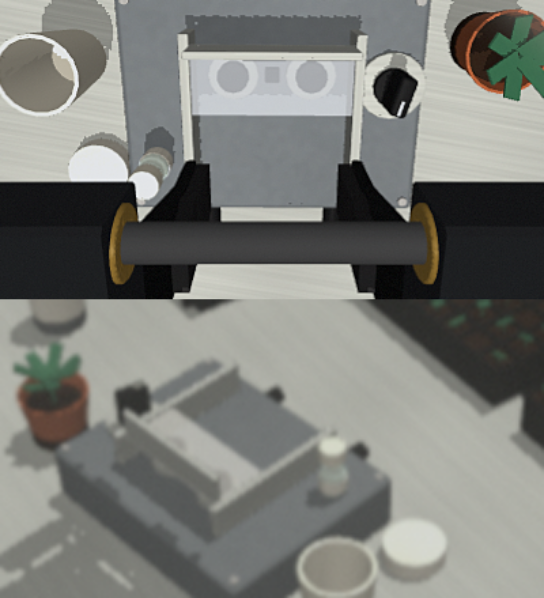

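The guard is shut: the lip is at crop row ~52, in front of both button collars at (233,77) and (311,77). The dial, jar, pot and beaker are in place, and the arm touches nothing.

```bash
python3 -c "from bench import r;print(r.close_job())"
```

```text
the job is handed in; nothing more can be done
None
```

I pushed the guard fully back, held both reset buttons fully down for about 3.5 s, then pushed the guard fully shut. I handed the job in at about 17 s on the robot's clock, with the arm touching nothing and nothing else visibly disturbed.

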